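# Push the carton of paints along the rollers into its bay

### The job

Someone left a jar standing in the bay at the end of the roller track: lift it out and stand it upright in the wooden tray. Then push the carton along the rollers, steadily and without lifting, tipping or shooting it, straight into the bay until it is fully home against the end stop. Leave the spray can, the roll of tape and the brush cup where they are, and let go of everything.

Things in the scene. Friction and masses are not known exactly. Their poses are not given: they have to be found in the camera images.
- track: Fixed roller track, 445 x 154 mm. Origin on the table under its middle; x runs along it towards the bay, y left of that, z up. Ten bare steel rollers (24 dia., 130 wide, 29.5 apart, axes along y, freely hinged) from x = -223 to +67; tops 50 above the table and 6 above the aluminium side frames, so nothing guides the carton sideways there. Its parts: see bay_stop and bay_mouth.
- bay_stop (a point): Foot of the end stop's inner face, on the bay floor (track x = 215, y = 0, 48.5 above the table); axes as the track's. The plywood bay is open on top: flat floor, 135 mm deep from mouth to stop, side walls 112 apart inside (128 outside); walls and stop (10 thick) rise 45 above the floor.
- bay_mouth (a point): Middle of the bay's mouth at floor level (track x = 80, y = 0, 48.5 above the table). Before it, two flared lips as high as the walls (93.5 above the table) narrow from about 158 mm apart at track x = 42 to 112 at the mouth. The homed carton sticks out 5 mm from the mouth.
- carton: Closed rigid brown carton with a paper tape band, 140 (its x) x 96 (its y) x 80 mm high, about 0.5 kg (varies); too wide to grip. Origin: centre of its underside. Starts on the first rollers, +x end towards the bay, up to 0.16 rad askew and 10 mm off centre. Rolls very easily along the track (under 2 N); sideways, and on the bay floor, it slides with friction (a few N).
- carton_front (a point): Middle of the lower edge of the carton's leading face (carton x = 70, y = 0, z = 0).
- jar: Round white plastic jar with a black lid, 56 dia., 110 high (lid 53 dia. above 86), 0.25 kg. Origin at the centre of its underside. It starts upright on the floor of the bay, its upper 65 above the bay walls.
- tray: Fixed square wooden tray, 150 x 150 outside, walls 5 thick and 22 high, inner floor 5 above the table. Origin at the centre of its underside.
- spray: Bystander: upright spray can, 50 dia., 170 high, to the left of the track's start. Origin under its centre.
- tape: Bystander: roll of paper tape lying flat, 84 dia., 25 high, beyond the track. Origin under its centre.
- cup: Bystander: white cup, 74 dia. at the rim, 90 high, with two brushes in it (180 high in all), to the left of the track's start. Origin under its centre.
There are look-alikes about, which are no part of the job. Of the things that look like the tray, the largest one is meant. Leave any blue look-alike of the jar alone.

How it is judged:
By the outcome, as a careful person would: the job done as asked, in the order asked, and still so for the second after the job is handed in, with the robot touching nothing.
It also fails if it takes over 61 s, if anything falls off the work surface, if the arm or the gripper's body presses on something with over 40 N, if the wrist force passes 120 N, or if a joint passes its speed limit or range.

### The arm

A 7-joint arm with a two-finger parallel gripper is mounted at the origin on the work surface. World frame = base frame: x ahead of the robot, y to its left, z up, the work surface at z = 0. Lengths are in mm, angles in rad, forces in N, time in s.
With the tool pointing down it reaches from about 375 to 925 mm from the base axis. Payload 3.1 kg.
Tool frame: the origin (TCP) lies at the very end of the fingers, on their centre line; the grasp point (between the pads) lies 19 mm behind it; z points along the fingers, y is the line along which they close (so a half turn about z gives the same grasp; the last joint's range is limited). The gripper opens to 85 mm and grips with 20 to 120 N. Pads are 22 mm wide; open, the fingers measure 114 mm over their backs; the gripper's body (76 mm by 85 mm) begins 54 mm behind the grasp point. The pads swing forward as they close: fully open they stand 13 mm farther back than shut.
Start: joints at [-1.216, 0.383, 0.044, 1.598, -0.018, 1.161, -0.05], TCP at [284.344, 584.509, 231.269] pointing down, gripper open.
Joint ranges: [-2.61, 2.61], [-0.41, 2.15], [-1.48, 1.57], [0, 2.5], [-1.57, 4.71], [0.05, 1.97], [-2.85, 2.85]. Speed limits (rad/s): [2.79, 2.79, 3.14, 3.14, 3.14, 3.14, 3.14].

### API

Orientations are given as a unit quaternion [x, y, z, w].
In Python, from bench import ctrl, cams gives the robot as it stands. The module is installed in compiled form; this text tells all that it offers.
- The arm moves only by the tool apply_moves, never from a script. Its argument "plan" is a list of rows, each an object of numbers: "tx", "ty", "tz": the shift along the tool's x, y, z in cm; "yaw": the turn about the tool's z in rad. In form: [{"tx": .., "ty": .., "tz": .., "yaw": ..}, ...]. A call has 1 to 10 rows; each row is the pose to reach, as a shift and turn from the pose commanded when the call began, along the tool's axes at that moment; what a row does not reach only later rows make up. A row lasts 1/8 s, in which the tool goes at most 62.5 mm and 10.7 degrees, less where a joint would pass 70% of its speed; a pose out of reach is approached as far as the arm can. A call with a gripper value outside its range is refused whole. "fingers" is the finger opening in cm, from 0 to 8.54, set as the call begins (left out, the last holds). The fingers move at their own pace and stop on an object; "newtons" is the grip in N (left out, the last holds). Time passes only in rows, so rows that repeat a pose let the fingers close. It gives the time, the measured TCP pose, the force, the opening and the grip force at its end, in the units of the state.
- ctrl.state(): the state, without advancing time (a new reading comes with each control period).
- cams.capture(name): name is "scene" or "side" or "wrist"; returns a dict with "pixels" (480x640x3 uint8, red, green, blue), "fx", "fy", "cx", "cy" (pixels), "dist_coeffs" ([k1, k2, p1, p2, k3] as OpenCV has them; the pictures are not rectified), "extrinsics" (4x4, takes a point from world to camera coordinates); the wrist camera has in their place "tool_from_camera" (4x4, takes a point from camera to tool coordinates, whose origin is the TCP and whose axes are the flange's). Camera axes: x right, y up, looking along -z (the intrinsics and any distortion apply to the point x, -y, -z); pixel columns grow to the right and rows downward; lengths in mm; the calibration is good to about 2 mm. A picture is of the moment at which its call begins: read the wrist's pose just before it. There is no depth.
- ctrl.finish_job(): hands the job in; it is judged then, once.
The state is a dict: "time": time; "joints": joint angles; "joint_velocities": joint speeds; "joint_efforts": joint torques, N m; "tool_pos": TCP position; "ee_rot": TCP orientation; "force": force on the tool from outside, world axes, zero at the start; "moment": the same for the moment, N m; "grip_width": finger opening in mm; "gripper_force": force on a finger pad.
Only numpy, scipy, OpenCV 4.12 (cv2) and the standard library are available. Lean on these libraries where they do the work, as an engineer would, in place of code of your own. Each camera call takes 0.05 s, during which the arm holds its last target. There are 200 camera calls.

## Working session

There is one attempt and no reset: what is moved stays moved. The work goes in short steps, Python scripts to look and compute and a tool call to move; the robot and the scene stay as the last step left them, time stands still between calls to the robot, and variables do not carry over. Pictures are saved under pics/ and viewed, at most 10 in all, crops included, and the job is handed in when it is done.

Besides the shell and the picture viewer there is one more tool, called after ">>>" as name([rows], argument=value, ...), one row to a line, values as JSON. apply_moves: Moves the arm, as the interface text tells. Its arguments: {"type":"object","properties":{"plan":{"type":"array","items":{"type":"object","properties":{"tx":{"type":"number"},"ty":{"type":"number"},"tz":{"type":"number"},"yaw":{"type":"number"}}}},"fingers":{"type":"number"},"newtons":{"type":"number"}},"required":["plan"]}

```bash
mkdir -p pics; cat > h.py <<'E'
import numpy as np, cv2, pickle
from bench import ctrl, cams
from scipy.spatial.transform import Rotation as R
def cap(n, save=None):
    s=ctrl.state(); c=cams.capture(n); c['state']=s
    if n=='wrist':
        T=np.eye(4); T[:3,:3]=R.from_quat(s['ee_rot']).as_matrix(); T[:3,3]=s['tool_pos']
        c['w2c']=np.linalg.inv(T@np.array(c['tool_from_camera']))
    else: c['w2c']=np.array(c['extrinsics'])
    c['K']=np.array([[c['fx'],0,c['cx']],[0,c['fy'],c['cy']],[0,0,1.]])
    if save: cv2.imwrite('pics/'+save+'.png',c['pixels'][:,:,::-1]); pickle.dump(c,open(save+'.pkl','wb'))
    return c
def load(s): return pickle.load(open(s+'.pkl','rb'))
def rays(c,px):
    u=cv2.undistortPoints(np.array(px,float).reshape(-1,1,2),c['K'],np.array(c['dist_coeffs'],float)).reshape(-1,2)
    d=np.c_[u[:,0],-u[:,1],-np.ones(len(u))]; M=np.linalg.inv(c['w2c'])
    return M[:3,3], d@M[:3,:3].T
def onz(c,px,z):
    o,d=rays(c,px); return o+d*((z-o[2])/d[:,2])[:,None]
def proj(c,P):
    P=np.atleast_2d(P)@c['w2c'][:3,:3].T+c['w2c'][:3,3]; P=P*[1,-1,-1]
    return cv2.projectPoints(P,np.zeros(3),np.zeros(3),c['K'],np.array(c['dist_coeffs'],float))[0].reshape(-1,2)
E
python3 - <<'E'
from h import *
np.set_printoptions(precision=3,suppress=True)
for n in('scene','side'):
    c=cap(n,n+'0'); print(n,np.linalg.inv(c['w2c'])[:3,3], c['fx'])
c=cap('wrist','wrist0'); print(c['tool_from_camera'])
print(ctrl.state())
E
```

```text
scene [1304.156  379.841 1124.196] 487.8508186936567
side [  21.137 -729.31   838.673] 516.7543120833355
[[  -0.001    0.953    0.302   76.628]
 [   1.       0.001   -0.001    0.406]
 [  -0.001    0.302   -0.953 -142.488]
 [   0.       0.       0.       1.   ]]
{'time': 0.15, 'joints': array([-1.216,  0.384,  0.044,  1.599, -0.018,  1.161, -0.05 ]), 'joint_velocities': array([-0.002, -0.003, -0.001, -0.004, -0.001, -0.002,  0.001]), 'joint_efforts': array([  0.002, -43.405,   1.027, -24.998,   0.011,   0.007,  -0.   ]), 'tool_pos': array([284.063, 583.815, 230.158]), 'ee_rot': array([ 0.224,  0.974, -0.001, -0.   ]), 'force': array([ 0.079,  0.581, -0.569]), 'moment': array([ 0.015, -0.003, -0.028]), 'gripper_force': 0.0, 'grip_width': 85.37987410367354}
```

View pics/scene0.png

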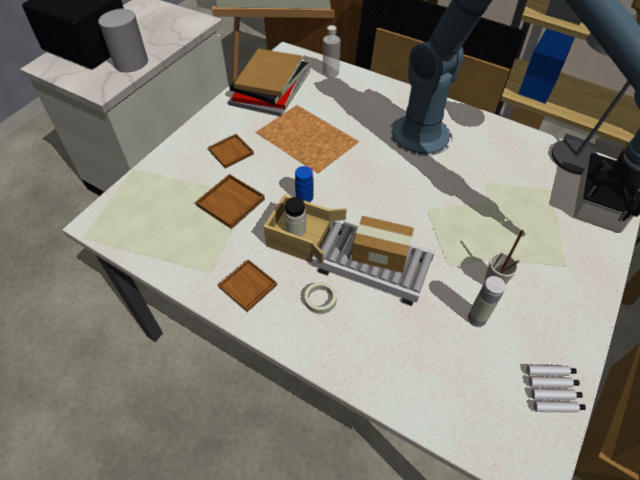

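View pics/side0.png

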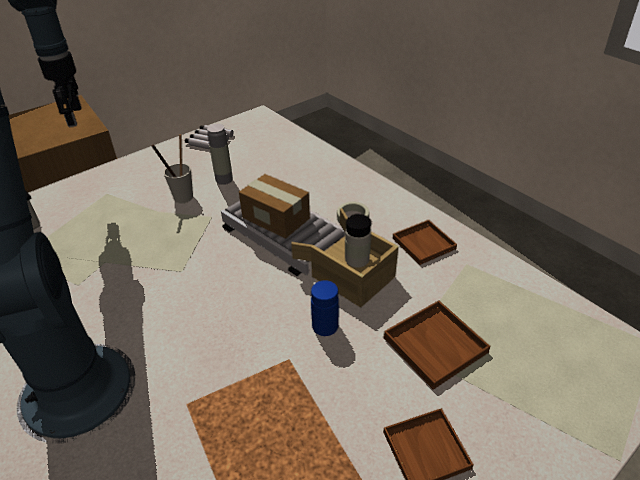

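The scene view shows the jar at (296,215), the blue look-alike at (304,184), the largest tray at (230,200) and the carton at (383,245). In the side view the jar is at (357,243) and the tray at (437,342). I'll zoom in for corner positions.

```bash
python3 - <<'E'
import cv2
a=cv2.imread('pics/scene0.png')[165:310,190:445]; cv2.imwrite('pics/sc.png',cv2.resize(a,None,fx=3,fy=3,interpolation=2))
a=cv2.imread('pics/side0.png')[165:390,215:495]; cv2.imwrite('pics/si.png',cv2.resize(a,None,fx=2.6,fy=2.6,interpolation=2))
E
```

```text
(no output)
```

View pics/sc.png

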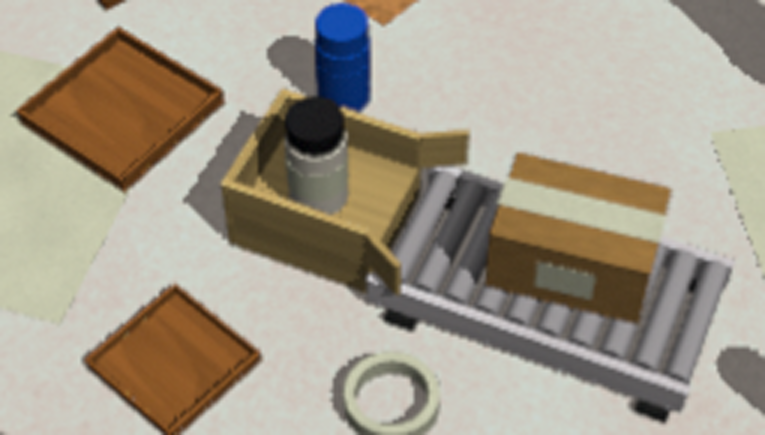

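View pics/si.png

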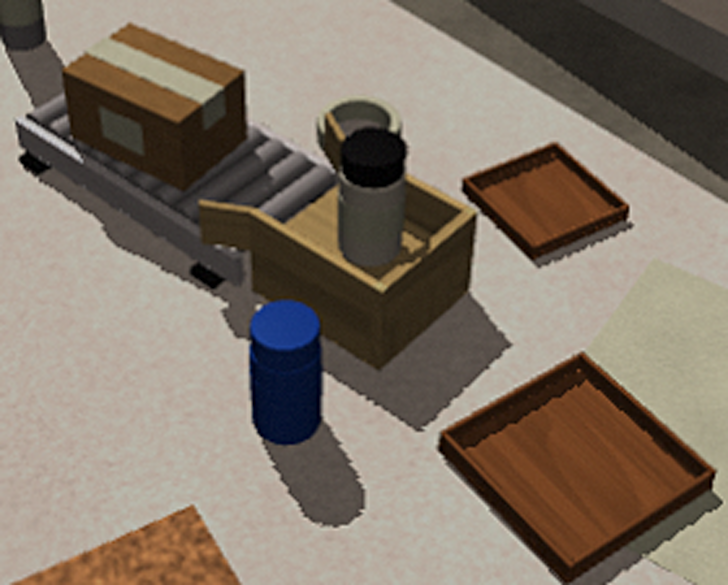

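The crops give clear tray rim corners, bay stop corners, carton top corners and the lid. Next I'll cast these to planes and cross-check the two views.

```bash
python3 - <<'E'
from h import *
np.set_printoptions(precision=1,suppress=True)
A=load('scene0');B=load('side0')
fa=lambda p:np.array(p)/3.+[190,165]-.33
fb=lambda p:np.array(p)/2.6+[215,165]-.3
def show(n,pa,pb,z):
    a=onz(A,fa(pa),z)[:,:2] if pa else None; b=onz(B,fb(pb),z)[:,:2] if pb else None
    print(n,'\n scene',a.tolist() if a is not None else'',a.mean(0) if a is not None else '','\n side',b.tolist() if b is not None else '',b.mean(0) if b is not None else '')
import builtins
show('tray',[(120,28),(222,95),(124,188),(18,113)],[(583,353),(714,475),(570,578),(440,437)],22)
show('stop outer top',[(283,93),(223,183)],[(380,290),(475,210)],93.5)
show('mouth wall/lip tip',[(420,135),(468,133),(399,290)],[(258,212),(200,202)],93.5)
show('carton top',[(517,153),(671,187),(660,262),(490,218)],[(130,25),(245,70),(180,123),(65,72)],130)
show('lid',[(315,115)],[(373,148)],158.5)
show('blue',[(342,22)],[(286,322)],110)
show('frame end',[(731,262),(684,392)],[(18,118)],44)
E
```

```text
tray 
 scene [[515.4975806139279, -430.5652765064928], [537.8264878099483, -282.3364707036042], [685.9372283174084, -293.9410807124845], [664.5517648201246, -445.96565454760827]] [ 601.  -363.2] 
 side [[676.823503358628, -306.6490250440672], [656.5527236678399, -453.40134862911185], [506.5419187902161, -441.6407545665583], [526.4195491485023, -292.06049637915993]] [ 591.6 -373.4]
stop outer top 
 scene [[555.4683107079691, -191.10932080431843], [674.765524288538, -176.68333358383694]] [ 615.1 -183.9] 
 side [[549.9968818343166, -195.3863107256342], [674.882939489781, -177.8907288975754]] [ 612.4 -186.6]
mouth wall/lip tip 
 scene [[533.3700313073426, -53.276985821751], [508.19322067853284, -16.472185413906345], [692.6874755079247, 19.732445049718024]] [578.1 -16.7] 
 side [[535.6712057495736, -60.966105708632654], [506.57351369206174, -18.990233803187834]] [521.1 -40. ]
carton top 
 scene [[534.2014195824468, 46.03938307250792], [498.46727349041475, 178.92728994194093], [576.7422471037564, 204.63107379933857], [610.0263395834244, 60.52166137753176]] [554.9 122.5] 
 side [[587.1049745039496, 194.4010200034221], [623.7871264106336, 65.02706159927948], [532.4333676116545, 40.40457458172591], [498.43886094891616, 170.12735403854708]] [560.4 117.5]
lid 
 scene [[609.8025822298299, -116.5259115956469]] [ 609.8 -116.5] 
 side [[610.186556619232, -119.35185463010112]] [ 610.2 -119.4]
blue 
 scene [[460.2891140521059, -184.60246205893378]] [ 460.3 -184.6] 
 side [[461.88696531084975, -186.13020806104805]] [ 461.9 -186.1]
frame end 
 scene [[480.14734232039234, 245.0792094656586], [627.7427316011115, 265.08794110028754]] [553.9 255.1] 
 side [[479.5269563820812, 244.25846869827262]] [479.5 244.3]
```

```bash
cat >> h.py <<'E'
# yaw target: world angle (rad) of tool y axis
def rel(pos0,yang0,p,yang):
    d=np.array(p)-pos0; y=np.array([np.cos(yang0),np.sin(yang0),0]); x=np.array([-y[1],y[0],0])
    dy=(yang-yang0+np.pi)%(2*np.pi)-np.pi
    return dict(tx=round(d@x/10,2),ty=round(d@y/10,2),tz=round(-d[2]/10,2),yaw=round(-dy,3))
def yang(s): y=R.from_quat(s['ee_rot']).as_matrix()[:,1]; return np.arctan2(y[1],y[0])
TD=np.array([.1337,-.991,0]); TL=np.array([.991,.1337,0]); TO=np.array([583.7,34.5,0]); TA=np.arctan2(.1337,.991)
def W(x,y,z): return TO+TD*x+TL*y+[0,0,z]
E
python3 - <<'E'
from h import *
s=ctrl.state(); p0=np.array([284.344,584.509,231.269]); print(yang(s))
print(rel(p0,yang(s),[610,-118,230],TA),rel(p0,yang(s),[610,-118,180],TA))
E
```

```text
1.1180347913079005
{'tx': np.float64(-60.02), 'ty': np.float64(-48.93), 'tz': np.float64(0.13), 'yaw': np.float64(0.984)} {'tx': np.float64(-60.02), 'ty': np.float64(-48.93), 'tz': np.float64(5.13), 'yaw': np.float64(0.984)}
```

>>> apply_moves([
  {"tx":-2,"ty":-1.6,"tz":0,"yaw":0.03},
  {"tx":-6,"ty":-5,"tz":0,"yaw":0.1},
  {"tx":-11,"ty":-9,"tz":0,"yaw":0.2},
  {"tx":-16,"ty":-13,"tz":0,"yaw":0.3},
  {"tx":-21,"ty":-17,"tz":0,"yaw":0.4},
  {"tx":-26,"ty":-21,"tz":0,"yaw":0.5},
  {"tx":-31,"ty":-25,"tz":0,"yaw":0.6},
  {"tx":-36,"ty":-29,"tz":0,"yaw":0.7},
  {"tx":-41,"ty":-33,"tz":0,"yaw":0.8},
  {"tx":-44,"ty":-36,"tz":0,"yaw":0.85},
], fingers=8.5, newtons=30)

```text
time: 1.4
tool_pos: [523.2, 65.7, 231.3]
ee_rot: [0.608, 0.794, 0.0, 0.0]
force: [1.2, 0.2, -0.5]
grip_width: 84.8
gripper_force: 0.0
```

```bash
python3 - <<'E'
from h import *
c=cap('wrist','w1')
p0=np.array([522.4,68.3,231.3]); print(rel(p0,.268,[610,-118,231],TA),c['fx'])
E
```

```text
{'tx': np.float64(-20.28), 'ty': np.float64(3.51), 'tz': np.float64(0.03), 'yaw': np.float64(0.134)} 403.6227141144519
```

View pics/w1.png

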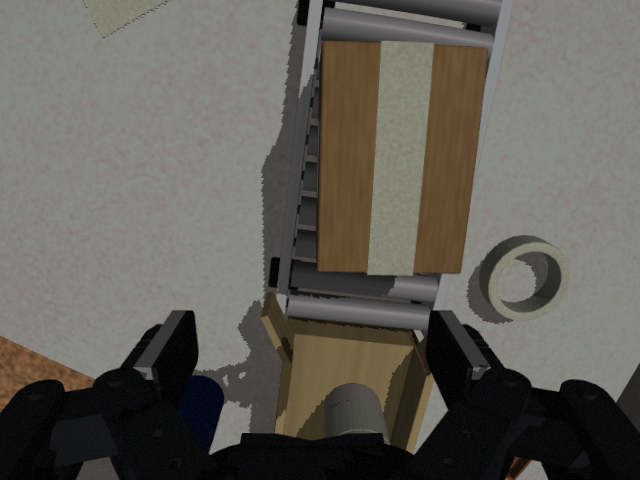

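The wrist view shows the carton top corners at (322,41), (489,46), (462,273) and (317,272). The frame edges run along x≈316→280 and 510→437, and the jar in the bay is at (357,410).

```bash
python3 - <<'E'
from h import *
np.set_printoptions(precision=1,suppress=True)
c=load('w1')
P=onz(c,[(322,41),(489,46),(462,273),(317,272)],130); print(P[:,:2])
f=lambda a,b:np.arctan2(*(b-a)[[1,0]])
print('centre',P.mean(0),'yaws',f(P[0],P[3]),f(P[1],P[2]),'track',f(np.zeros(3),TD))
d=P.mean(0)-TO; print('track xy',d@TD,d@TL)
L=onz(c,[(308,0),(276,285),(510,0),(437,310)],44);print(L[:,:2],f(L[0],L[1]),f(L[2],L[3]), (L-TO)@TL)
Q=onz(c,[(265,295),(430,375),(425,330)],93.5);print(((Q-TO)@TL),((Q-TO)@TD))
# projected expected track frame outline for check
print(proj(c,[W(-200,-77,44),W(60,-77,44),W(-200,77,44),W(60,77,44),W(42,79,93.5),W(42,-79,93.5),W(80,56,93.5),W(80,-56,93.5)]))
E
```

```text
[[499.5 179.2]
 [591.8 203.5]
 [626.3  68.6]
 [533.4  44.6]]
centre [562.7 124.  130. ] yaws -1.323720843341822 -1.3210479571313707 track -1.436691836533292
track xy -91.49025323119042 -8.79606981818468
[[480.3 218.3]
 [512.  -10.6]
 [627.4 262.6]
 [660.7   3. ]] -1.433140964073539 -1.443494090105306 [-77.9 -77.1  73.8  72.1]
[-82.8  59.9  46. ] [21.9 78.1 36.5]
[[309.9  -5.5]
 [273.4 309.8]
 [508.4  28. ]
 [437.5 328.1]
 [462.8 339.9]
 [267.5 318.7]
 [424.9 376.5]
 [291.3 362.9]]
```

>>> apply_moves([
  {"tx":-3,"ty":0.5,"tz":0,"yaw":0.03},
  {"tx":-7,"ty":1.2,"tz":0,"yaw":0.06},
  {"tx":-12,"ty":2.1,"tz":0,"yaw":0.1},
  {"tx":-16,"ty":2.8,"tz":0,"yaw":0.13},
  {"tx":-19,"ty":3.3,"tz":0,"yaw":0.134},
  {"tx":-20.3,"ty":3.5,"tz":0,"yaw":0.134},
  {"tx":-20.3,"ty":3.5,"tz":0,"yaw":0.134},
])

```text
time: 2.33
tool_pos: [609.7, -118.4, 230.9]
ee_rot: [0.659, 0.753, -0.0, -0.0]
force: [-0.9, 0.7, -0.4]
grip_width: 84.9
gripper_force: 0.0
```

>>> apply_moves([
  {"tz":1.5},
  {"tz":4},
  {"tz":7},
  {"tz":9.5},
  {"tz":11.5},
  {"tz":12.4},
  {"tz":12.7},
  {"tz":12.7},
])

```text
invalid input at $.plan[0]: expected keys tx, ty, tz, yaw
```

>>> apply_moves([
  {"tz":0},
  {"tz":0},
  {"tz":0},
  {"tz":0},
  {"tz":0},
  {"tz":0},
], fingers=4, newtons=30)

```text
invalid input at $.plan[0]: expected keys tx, ty, tz, yaw
```

>>> apply_moves([
  {"tx":0,"ty":0,"yaw":0,"tz":1.5},
  {"tx":0,"ty":0,"yaw":0,"tz":4},
  {"tx":0,"ty":0,"yaw":0,"tz":7},
  {"tx":0,"ty":0,"yaw":0,"tz":9.5},
  {"tx":0,"ty":0,"yaw":0,"tz":11.5},
  {"tx":0,"ty":0,"yaw":0,"tz":12.4},
  {"tx":0,"ty":0,"yaw":0,"tz":12.7},
  {"tx":0,"ty":0,"yaw":0,"tz":12.7},
])

```text
time: 3.32
tool_pos: [610.6, -118.3, 104.9]
ee_rot: [0.658, 0.753, 0.0, 0.001]
force: [-0.0, -0.7, -0.5]
grip_width: 85.0
gripper_force: 0.0
```

>>> apply_moves([
  {"tx":0,"ty":0,"yaw":0,"tz":0},
  {"tx":0,"ty":0,"yaw":0,"tz":0},
  {"tx":0,"ty":0,"yaw":0,"tz":0},
  {"tx":0,"ty":0,"yaw":0,"tz":0},
  {"tx":0,"ty":0,"yaw":0,"tz":0},
  {"tx":0,"ty":0,"yaw":0,"tz":0},
], fingers=4, newtons=30)

```text
time: 4.08
tool_pos: [611.5, -118.4, 105.6]
ee_rot: [0.658, 0.753, 0.001, 0.001]
force: [0.3, 0.2, 5.1]
grip_width: 55.7
gripper_force: 31.6
```

```bash
python3 - <<'E'
from h import *
p0=np.array([610,-118,104.3]); print(rel(p0,TA,[596,-369,184],TA),rel(p0,TA,[596,-369,61.8],TA))
E
```

```text
{'tx': np.float64(-24.69), 'ty': np.float64(-4.74), 'tz': np.float64(-7.97), 'yaw': np.float64(-0.0)} {'tx': np.float64(-24.69), 'ty': np.float64(-4.74), 'tz': np.float64(4.25), 'yaw': np.float64(-0.0)}
```

>>> apply_moves([
  {"tx":0,"ty":0,"yaw":0,"tz":-0.8},
  {"tx":0,"ty":0,"yaw":0,"tz":-2},
  {"tx":0,"ty":0,"yaw":0,"tz":-3.5},
  {"tx":0,"ty":0,"yaw":0,"tz":-5},
  {"tx":0,"ty":0,"yaw":0,"tz":-6.5},
  {"tx":0,"ty":0,"yaw":0,"tz":-7.5},
  {"tx":0,"ty":0,"yaw":0,"tz":-8},
  {"tx":0,"ty":0,"yaw":0,"tz":-8},
])

```text
time: 5.08
tool_pos: [610.1, -118.2, 184.5]
ee_rot: [0.658, 0.753, 0.0, 0.0]
force: [-0.0, 0.8, -3.1]
grip_width: 55.4
gripper_force: 32.3
```

>>> apply_moves([
  {"tx":-1,"ty":-0.2,"yaw":0,"tz":0},
  {"tx":-3,"ty":-0.6,"yaw":0,"tz":0},
  {"tx":-6.5,"ty":-1.2,"yaw":0,"tz":0},
  {"tx":-10,"ty":-2,"yaw":0,"tz":0},
  {"tx":-14,"ty":-2.7,"yaw":0,"tz":0},
  {"tx":-18,"ty":-3.4,"yaw":0,"tz":0},
  {"tx":-21.5,"ty":-4.1,"yaw":0,"tz":0},
  {"tx":-23.7,"ty":-4.6,"yaw":0,"tz":0},
  {"tx":-24.7,"ty":-4.7,"yaw":0,"tz":0},
  {"tx":-24.7,"ty":-4.7,"yaw":0,"tz":0},
])

```text
time: 6.32
tool_pos: [596.4, -369.3, 184.0]
ee_rot: [0.658, 0.753, 0.0, -0.0]
force: [0.7, 0.9, -3.0]
grip_width: 55.1
gripper_force: 32.3
```

```bash
python3 - <<'E'
from h import *
c=cap('scene','scene1');s=cap('side','side1')
a=c['pixels'][150:260,180:320,::-1]; b=s['pixels'][200:400,370:510,::-1]
cv2.imwrite('pics/t1.png',np.hstack([cv2.resize(a,(480,377)),cv2.resize(b,(264,377))]))
E
```

```text
(no output)
```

View pics/t1.png

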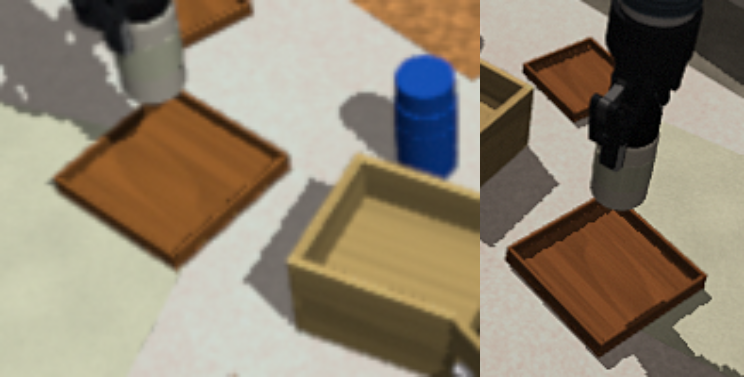

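The jar hangs upright; both views put it beyond the tray's middle, as expected for its height. Lower it.

>>> apply_moves([
  {"tx":0,"ty":0,"yaw":0,"tz":1},
  {"tx":0,"ty":0,"yaw":0,"tz":3},
  {"tx":0,"ty":0,"yaw":0,"tz":5.5},
  {"tx":0,"ty":0,"yaw":0,"tz":8},
  {"tx":0,"ty":0,"yaw":0,"tz":10},
  {"tx":0,"ty":0,"yaw":0,"tz":11.2},
  {"tx":0,"ty":0,"yaw":0,"tz":11.7},
  {"tx":0,"ty":0,"yaw":0,"tz":12},
  {"tx":0,"ty":0,"yaw":0,"tz":12.2},
  {"tx":0,"ty":0,"yaw":0,"tz":12.2},
])

```text
time: 7.68
tool_pos: [596.8, -369.5, 62.9]
ee_rot: [0.658, 0.753, 0.0, 0.0]
force: [0.5, -0.2, -3.4]
grip_width: 55.3
gripper_force: 32.3
```

>>> apply_moves([
  {"tx":0,"ty":0,"yaw":0,"tz":0.1},
  {"tx":0,"ty":0,"yaw":0,"tz":0.15},
  {"tx":0,"ty":0,"yaw":0,"tz":0.15},
])

```text
time: 8.05
tool_pos: [597.1, -369.8, 62.2]
ee_rot: [0.658, 0.753, 0.0, 0.001]
force: [-0.2, -0.2, 4.2]
grip_width: 55.3
gripper_force: 32.6
```

Contact is made, so I'll release and rise.

>>> apply_moves([
  {"tx":0,"ty":0,"yaw":0,"tz":0},
  {"tx":0,"ty":0,"yaw":0,"tz":0},
  {"tx":0,"ty":0,"yaw":0,"tz":0},
  {"tx":0,"ty":0,"yaw":0,"tz":0},
  {"tx":0,"ty":0,"yaw":0,"tz":0},
], fingers=8.5)

```text
time: 8.68
tool_pos: [596.5, -369.2, 60.7]
ee_rot: [0.658, 0.753, -0.0, -0.0]
force: [-0.6, -0.4, 0.0]
grip_width: 85.2
gripper_force: 0.0
```

>>> apply_moves([
  {"tx":0,"ty":0,"yaw":0,"tz":-1},
  {"tx":0,"ty":0,"yaw":0,"tz":-4},
  {"tx":0,"ty":0,"yaw":0,"tz":-8},
  {"tx":0,"ty":0,"yaw":0,"tz":-12},
  {"tx":0,"ty":0,"yaw":0,"tz":-15},
  {"tx":0,"ty":0,"yaw":0,"tz":-16},
  {"tx":0,"ty":0,"yaw":0,"tz":-16},
])

```text
time: 9.55
tool_pos: [596.6, -369.4, 221.3]
ee_rot: [0.658, 0.753, 0.0, 0.001]
force: [-0.5, 0.4, -0.2]
grip_width: 84.9
gripper_force: 0.0
```

```bash
python3 - <<'E'
from h import *
np.set_printoptions(precision=3,suppress=True)
s=ctrl.state(); print(s['joints'],s['tool_pos'])
# refine track: shift y by -1
p0=np.array([596,-369,220.8])
# side push start: carton lateral side -48-..; tool y along track x reversed/fwd
for a in(TA-np.pi/2,TA+np.pi/2):
  print(a,rel(p0,TA,W(-92,-100,221),a))
E
```

```text
[ 0.059  0.552  0.627  1.491 -0.336  1.206  0.869] [ 596.648 -369.386  221.344]
-1.436691836533292 {'tx': np.float64(49.35), 'ty': np.float64(-5.82), 'tz': np.float64(-0.02), 'yaw': np.float64(1.571)}
1.7049008170565012 {'tx': np.float64(49.35), 'ty': np.float64(-5.82), 'tz': np.float64(-0.02), 'yaw': np.float64(-1.571)}
```

>>> apply_moves([
  {"tx":1.5,"ty":-0.2,"yaw":-0.05,"tz":0},
  {"tx":5,"ty":-0.5,"yaw":-0.17,"tz":0},
  {"tx":10,"ty":-1,"yaw":-0.32,"tz":0},
  {"tx":15,"ty":-1.6,"yaw":-0.48,"tz":0},
  {"tx":20,"ty":-2.2,"yaw":-0.64,"tz":0},
  {"tx":25,"ty":-2.7,"yaw":-0.8,"tz":0},
  {"tx":30,"ty":-3.2,"yaw":-0.96,"tz":0},
  {"tx":35,"ty":-3.8,"yaw":-1.12,"tz":0},
  {"tx":40,"ty":-4.3,"yaw":-1.28,"tz":0},
  {"tx":43.35,"ty":-4.7,"yaw":-1.371,"tz":0},
])

```text
time: 10.8
tool_pos: [489.6, 57.4, 219.4]
ee_rot: [0.029, 1.0, -0.0, -0.001]
force: [0.3, 0.6, 0.1]
grip_width: 84.9
gripper_force: 0.0
```

```bash
python3 - <<'E'
from h import *
s=ctrl.state(); print(s['joints'],s['tool_pos'],yang(s))
y=np.array([.991,.1337,0]);x=np.array([-.1337,.991,0])
p0=np.array([596,-369,220.8])+x*433.5-y*47; print(p0)
for z in (221,65): print(rel(p0,TA+1.371,W(-92,-95,z),TA+np.pi/2))
E
```

```text
[-0.44230958  0.09494704  0.25652682  1.98871617 -0.028003    1.06398106
  1.34037663] [489.55565002  57.36393779 219.40623119] 1.513602381564661
[491.46405  54.3146  220.8    ]
{'tx': np.float64(1.8), 'ty': np.float64(5.76), 'tz': np.float64(-0.02), 'yaw': np.float64(-0.2)}
{'tx': np.float64(1.8), 'ty': np.float64(5.76), 'tz': np.float64(15.58), 'yaw': np.float64(-0.2)}
```

>>> apply_moves([
  {"tx":0.6,"ty":2,"yaw":-0.08,"tz":0},
  {"tx":1.2,"ty":4,"yaw":-0.15,"tz":0},
  {"tx":1.8,"ty":5.5,"yaw":-0.2,"tz":1},
  {"tx":1.8,"ty":5.8,"yaw":-0.2,"tz":4},
  {"tx":1.8,"ty":5.8,"yaw":-0.2,"tz":8},
  {"tx":1.8,"ty":5.8,"yaw":-0.2,"tz":12},
  {"tx":1.8,"ty":5.8,"yaw":-0.2,"tz":14.5},
  {"tx":1.8,"ty":5.8,"yaw":-0.2,"tz":15.6},
  {"tx":1.8,"ty":5.8,"yaw":-0.2,"tz":15.6},
  {"tx":1.8,"ty":5.8,"yaw":-0.2,"tz":15.6},
])

```text
time: 12.05
tool_pos: [479.0, 113.3, 65.8]
ee_rot: [-0.067, 0.998, 0.0, 0.001]
force: [0.8, -0.3, 0.4]
grip_width: 85.1
gripper_force: 0.0
```

```bash
python3 - <<'E'
from h import *
s=ctrl.state(); p=s['tool_pos']-TO; print(p@TD,p@TL,s['tool_pos'],yang(s)-TA-np.pi/2)
c=cap('scene','scene2'); w=cap('wrist','w2')
a=c['pixels'][190:310,310:470,::-1]
cv2.imwrite('pics/p2.png',np.hstack([cv2.resize(a,(400,300)),cv2.resize(w['pixels'][:,:,::-1],(400,300))]))
E
```

```text
-92.09222039660247 -93.2413860720996 [478.98052113 113.30042994  65.76986372] -1.9275793336603897e-05
```

View pics/p2.png

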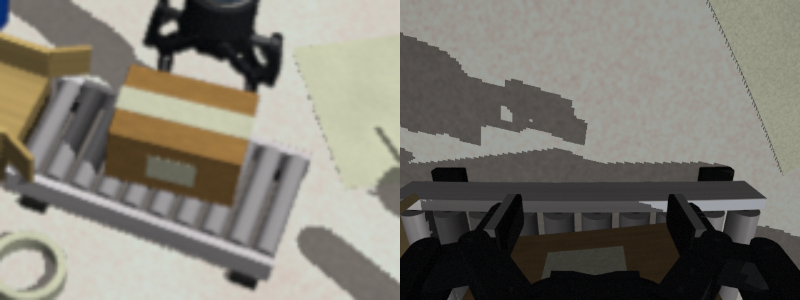

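The gripper stands beside the carton's robot-side face with its fingers spread along it. Push sideways slowly.

>>> apply_moves([
  {"tx":-0.4,"ty":0,"yaw":0,"tz":0},
  {"tx":-0.9,"ty":0,"yaw":0,"tz":0},
  {"tx":-1.4,"ty":0,"yaw":0,"tz":0},
  {"tx":-1.7,"ty":0,"yaw":0,"tz":0},
  {"tx":-2.0,"ty":0,"yaw":0,"tz":0},
  {"tx":-2.3,"ty":0,"yaw":0,"tz":0},
  {"tx":-2.6,"ty":0,"yaw":0,"tz":0},
  {"tx":-2.9,"ty":0,"yaw":0,"tz":0},
  {"tx":-3.2,"ty":0,"yaw":0,"tz":0},
  {"tx":-3.4,"ty":0,"yaw":0,"tz":0},
])

```text
time: 13.4
tool_pos: [511.3, 117.4, 64.7]
ee_rot: [-0.067, 0.998, -0.0, -0.0]
force: [-1.9, -1.1, 1.2]
grip_width: 85.4
gripper_force: 0.0
```

```bash
python3 - <<'E'
from h import *
s=ctrl.state(); p=s['tool_pos']-TO; print(p@TD,p@TL,s['force'],s['moment'],s['joint_velocities'])
c=cap('scene','scene3')
a=c['pixels'][180:310,290:460,::-1]
cv2.imwrite('pics/p3.png',cv2.resize(a,None,fx=4,fy=4,interpolation=2))
E
```

```text
-91.88396804810326 -60.68720418047399 [-1.91914879 -1.09036387  1.18525363] [0.00268033 0.3562549  0.03607669] [ 0.00748982  0.02384099  0.00204554 -0.03636291 -0.00445165  0.01155351
  0.00998577]
```

View pics/p3.png

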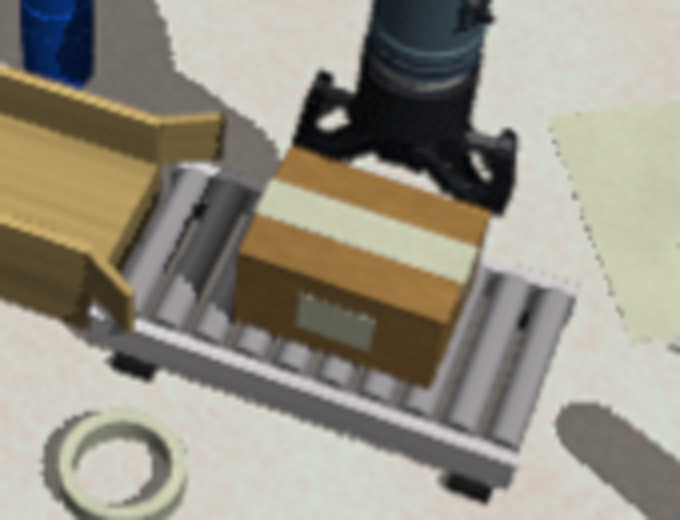

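The carton now looks square to the track, with top corners at crop (293,150), (492,215), (452,322) and (240,258). I'll check numerically, then retreat.

```bash
python3 - <<'E'
from h import *
np.set_printoptions(precision=1,suppress=True)
c=load('scene3')
P=onz(c,np.array([(293,150),(492,215),(452,322),(240,258)])/4+[290,180]-.4,130)-TO
print(np.c_[P@TD,P@TL],P.mean(0)@TD,P.mean(0)@TL)
p0=W(-92,-60.7,65)
# retreat then up then behind
print(rel(p0,TA+np.pi/2,W(-200,-60,160),TA)) 
s=ctrl.state();print(s['joints'])
E
```

```text
[[ -21.8  -43.8]
 [-158.9  -44.2]
 [-160.7   46.6]
 [ -22.2   53.2]] -90.90638963537184 2.9531293038807984
{'tx': np.float64(-0.07), 'ty': np.float64(10.8), 'tz': np.float64(-9.5), 'yaw': np.float64(1.571)}
[-0.5  0.4  0.2  2.  -0.1  0.7  1.5]
```

>>> apply_moves([
  {"tx":0.5,"ty":0,"yaw":0,"tz":0},
  {"tx":1.5,"ty":0,"yaw":0,"tz":0},
  {"tx":3,"ty":0,"yaw":0,"tz":0},
  {"tx":4,"ty":0,"yaw":0,"tz":-1},
  {"tx":4,"ty":0,"yaw":0,"tz":-5},
  {"tx":4,"ty":0,"yaw":0,"tz":-10},
  {"tx":4,"ty":0,"yaw":0,"tz":-13},
  {"tx":4,"ty":0,"yaw":0,"tz":-14},
  {"tx":4,"ty":0,"yaw":0,"tz":-14},
])

```text
time: 14.58
tool_pos: [471.6, 112.4, 205.0]
ee_rot: [-0.067, 0.998, 0.0, 0.0]
force: [-0.5, -0.2, -0.6]
grip_width: 84.8
gripper_force: 0.0
```

```bash
python3 - <<'E'
from h import *
np.set_printoptions(precision=3,suppress=True)
s=ctrl.state();p=s['tool_pos']-TO;print(p@TD,p@TL,s['tool_pos'][2])
w=cap('wrist','w4')
p0=W(-92,-100.5,205)
for z in(205,66):print(rel(p0,TA+np.pi/2,W(-205,0,z),TA))
c=cap('scene','scene4');cv2.imwrite('pics/p4.png',np.hstack([cv2.resize(c['pixels'][150:360,260:540,::-1],(400,300)),cv2.resize(w['pixels'][:,:,::-1],(400,300))]))
E
```

```text
-92.16853449058397 -100.6319773176027 205.0113362400204
{'tx': np.float64(-10.05), 'ty': np.float64(11.3), 'tz': np.float64(-0.0), 'yaw': np.float64(1.571)}
{'tx': np.float64(-10.05), 'ty': np.float64(11.3), 'tz': np.float64(13.9), 'yaw': np.float64(1.571)}
```

View pics/p4.png

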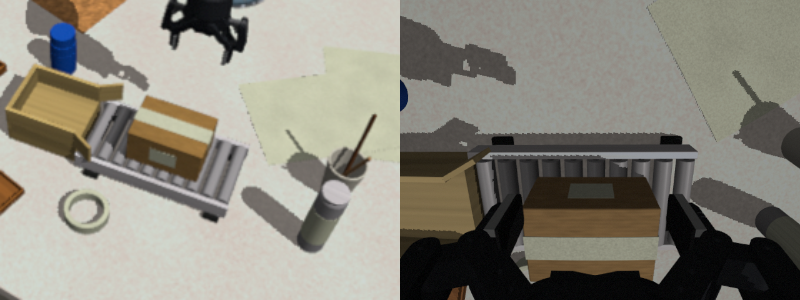

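The carton sits square on the rollers with the gripper clear of it. The spray can is at scene (493,285) and the cup at (503,262), so I'll check the clearance behind the carton.

```bash
python3 - <<'E'
from h import *
np.set_printoptions(precision=1,suppress=True)
c=load('scene0')
for n,px,z in(('spray top',(493,286),170),('cup rim',(503,262),90),('brush',(521,233),180),('brush2',(463,242),180)):
    P=onz(c,[px],z)[0]; print(n,P,(P-TO)@TD,(P-TO)@TL)
w=load('w4'); k=1.6
P=onz(w,np.array([(526,208),(660,208)])*k-np.array([400*k,0]),130)-TO; print(np.c_[P@TD,P@TL])
P=onz(w,np.array([(500,147),(697,147)])*k-np.array([400*k,0]),44)-TO; print(np.c_[P@TD,P@TL])
E
```

```text
spray top [593.7 418.5 170. ] -379.1699419987787 61.26146029609978
cup rim [450.3 419.9  90. ] -399.7864382315373 -80.71744511391498
brush [416.  427.5 180. ] -411.8881042845708 -113.5959270496856
brush2 [518.5 312.4 180. ] -284.13367604717865 -27.494621453053846
[[ -24.1  -46.7]
 [-156.8  -46.6]]
[[  28.6  -83.3]
 [-223.   -83.1]]
```

```bash
python3 - <<'E'
from h import *
A=load('scene0');B=load('side0')
def tri(a,b):
    o1,d1=rays(A,[a]);o2,d2=rays(B,[b]);d1=d1[0];d2=d2[0]
    t=np.linalg.lstsq(np.c_[d1,-d2],o2-o1,rcond=None)[0]; p=o1+d1*t[0];q=o2+d2*t[1]
    print(((p+q)/2).round(),np.linalg.norm(p-q).round(1),((p-TO)@TD).round(),((p-TO)@TL).round())
tri((463,242),(153,146)); tri((521,233),(181,135)); tri((463,242),(181,135)); tri((521,233),(153,146))
E
```

```text
[438. 344. 171.] 131.4 -286.0 -64.0
[466. 413. 207.] 44.1 -405.0 -77.0
[489. 335. 197.] 82.1 -284.0 -30.0
[411. 428. 176.] 1.5 -413.0 -118.0
```

>>> apply_moves([
  {"tx":-0.5,"ty":1,"yaw":0.05,"tz":0},
  {"tx":-1.5,"ty":2.5,"yaw":0.2,"tz":0},
  {"tx":-3,"ty":4.5,"yaw":0.37,"tz":0},
  {"tx":-4.5,"ty":6.5,"yaw":0.54,"tz":0},
  {"tx":-6,"ty":8.5,"yaw":0.72,"tz":0},
  {"tx":-7.5,"ty":10,"yaw":0.9,"tz":0},
  {"tx":-9,"ty":11,"yaw":1.08,"tz":0},
  {"tx":-10,"ty":11.3,"yaw":1.25,"tz":0},
  {"tx":-10,"ty":11.3,"yaw":1.42,"tz":0},
  {"tx":-10,"ty":11.3,"yaw":1.571,"tz":0},
], fingers=5)

```text
time: 15.92
tool_pos: [554.7, 237.1, 202.1]
ee_rot: [0.66, 0.751, -0.002, -0.001]
force: [-0.4, -0.5, -0.0]
grip_width: 50.1
gripper_force: 0.0
```

>>> apply_moves([
  {"tx":0,"ty":0,"yaw":0,"tz":0},
  {"tx":0,"ty":0,"yaw":0,"tz":2},
  {"tx":0,"ty":0,"yaw":0,"tz":5},
  {"tx":0,"ty":0,"yaw":0,"tz":9},
  {"tx":0,"ty":0,"yaw":0,"tz":12},
  {"tx":0,"ty":0,"yaw":0,"tz":13.5},
  {"tx":0,"ty":0,"yaw":0,"tz":13.9},
  {"tx":0,"ty":0,"yaw":0,"tz":13.9},
])

```text
time: 16.92
tool_pos: [556.6, 237.9, 66.4]
ee_rot: [0.658, 0.753, 0.001, 0.0]
force: [0.0, 0.7, 0.1]
grip_width: 50.1
gripper_force: 0.0
```

```bash
python3 - <<'E'
from h import *
s=ctrl.state();p=s['tool_pos']-TO;print(p@TD,p@TL,yang(s)-TA,s['grip_width'])
E
```

```text
-205.2076346389605 0.29088082408256 0.0003756540343356485 50.10850499963567
```

>>> apply_moves([
  {"tx":-0.5,"ty":0,"yaw":0,"tz":0},
  {"tx":-1.3,"ty":0,"yaw":0,"tz":0},
  {"tx":-2,"ty":0,"yaw":0,"tz":0},
  {"tx":-2.5,"ty":0,"yaw":0,"tz":0},
  {"tx":-2.8,"ty":0,"yaw":0,"tz":0},
  {"tx":-3.0,"ty":0,"yaw":0,"tz":0},
  {"tx":-3.2,"ty":0,"yaw":0,"tz":0},
  {"tx":-3.4,"ty":0,"yaw":0,"tz":0},
  {"tx":-3.7,"ty":0,"yaw":0,"tz":0},
  {"tx":-4,"ty":0,"yaw":0,"tz":0},
])

```text
time: 18.18
tool_pos: [561.3, 198.0, 65.8]
ee_rot: [0.658, 0.753, 0.0, 0.0]
force: [-0.3, 1.1, 0.1]
grip_width: 49.7
gripper_force: 0.0
```

>>> apply_moves([
  {"tx":-0.3,"ty":0,"yaw":0,"tz":0},
  {"tx":-0.6,"ty":0,"yaw":0,"tz":0},
  {"tx":-1,"ty":0,"yaw":0,"tz":0},
  {"tx":-1.4,"ty":0,"yaw":0,"tz":0},
  {"tx":-1.8,"ty":0,"yaw":0,"tz":0},
  {"tx":-2.2,"ty":0,"yaw":0,"tz":0},
  {"tx":-2.6,"ty":0,"yaw":0,"tz":0},
  {"tx":-3,"ty":0,"yaw":0,"tz":0},
  {"tx":-3.4,"ty":0,"yaw":0,"tz":0},
  {"tx":-3.8,"ty":0,"yaw":0,"tz":0},
])

```text
time: 19.42
tool_pos: [566.4, 160.2, 65.8]
ee_rot: [0.658, 0.753, 0.0, 0.0]
force: [-0.6, 1.5, 0.6]
grip_width: 50.0
gripper_force: 0.0
```

>>> apply_moves([
  {"tx":-0.4,"ty":0,"yaw":0,"tz":0},
  {"tx":-0.8,"ty":0,"yaw":0,"tz":0},
  {"tx":-1.2,"ty":0,"yaw":0,"tz":0},
  {"tx":-1.6,"ty":0,"yaw":0,"tz":0},
  {"tx":-2,"ty":0,"yaw":0,"tz":0},
  {"tx":-2.4,"ty":0,"yaw":0,"tz":0},
  {"tx":-2.8,"ty":0,"yaw":0,"tz":0},
  {"tx":-3.2,"ty":0,"yaw":0,"tz":0},
  {"tx":-3.5,"ty":0,"yaw":0,"tz":0},
  {"tx":-3.7,"ty":0,"yaw":0,"tz":0},
])

```text
time: 20.68
tool_pos: [571.3, 123.5, 65.8]
ee_rot: [0.658, 0.753, -0.0, 0.0]
force: [0.6, 0.4, 0.1]
grip_width: 50.1
gripper_force: 0.0
```

```bash
python3 - <<'E'
from h import *
s=ctrl.state();p=s['tool_pos']-TO;print(p@TD,p@TL,s['force'])
c=cap('scene','scene5')
cv2.imwrite('pics/p5.png',cv2.resize(c['pixels'][175:300,255:430,::-1],None,fx=4,fy=4,interpolation=2))
E
```

```text
-89.84178600806668 -0.4170132314165311 [0.62361242 0.429522   0.08126972]
```

View pics/p5.png

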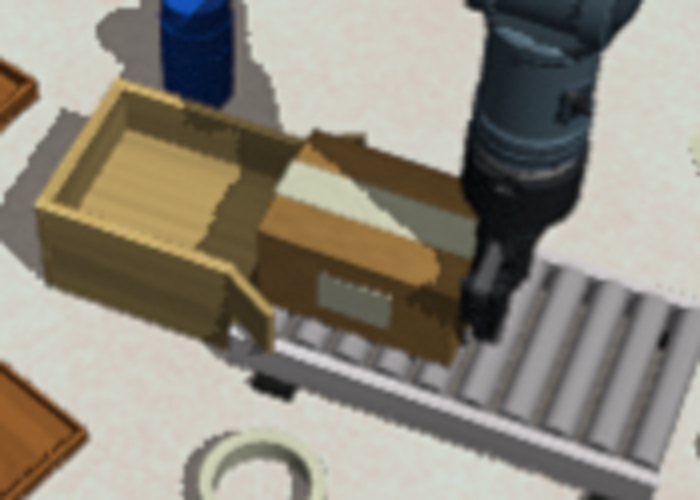

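The carton is between the lips, squared, with its front top corners at crop (315,132) and (260,237). Check its lateral centring against the bay walls in the same picture.

```bash
python3 - <<'E'
from h import *
np.set_printoptions(precision=1,suppress=True)
c=load('scene5')
g=lambda l,z:(lambda P:print(np.c_[P@TD,P@TL]))(onz(c,np.array(l)/4+[255,175]-.4,z)-TO)
g([(315,132),(260,237)],130); g([(120,80),(38,205),(225,272),(272,340)],93.5)
E
```

```text
[[ 62.5 -43.2]
 [ 60.7  53.4]]
[[220.1 -62.5]
 [220.9  62.5]
 [ 81.5  63.5]
 [ 31.5 101.1]]
```

>>> apply_moves([
  {"tx":-0.3,"ty":0,"yaw":0,"tz":0},
  {"tx":-0.6,"ty":0,"yaw":0,"tz":0},
  {"tx":-0.9,"ty":0,"yaw":0,"tz":0},
  {"tx":-1.2,"ty":0,"yaw":0,"tz":0},
  {"tx":-1.5,"ty":0,"yaw":0,"tz":0},
  {"tx":-1.8,"ty":0,"yaw":0,"tz":0},
  {"tx":-2.1,"ty":0,"yaw":0,"tz":0},
  {"tx":-2.4,"ty":0,"yaw":0,"tz":0},
  {"tx":-2.7,"ty":0,"yaw":0,"tz":0},
  {"tx":-3,"ty":0,"yaw":0,"tz":0},
])

```text
time: 21.98
tool_pos: [575.2, 93.8, 65.8]
ee_rot: [0.658, 0.753, -0.0, -0.0]
force: [1.4, 0.0, 0.4]
grip_width: 50.3
gripper_force: 0.0
```

>>> apply_moves([
  {"tx":-0.4,"ty":0,"yaw":0,"tz":0},
  {"tx":-0.8,"ty":0,"yaw":0,"tz":0},
  {"tx":-1.2,"ty":0,"yaw":0,"tz":0},
  {"tx":-1.6,"ty":0,"yaw":0,"tz":0},
  {"tx":-2,"ty":0,"yaw":0,"tz":0},
  {"tx":-2.4,"ty":0,"yaw":0,"tz":0},
  {"tx":-2.8,"ty":0,"yaw":0,"tz":0},
  {"tx":-3.2,"ty":0,"yaw":0,"tz":0},
  {"tx":-3.6,"ty":0,"yaw":0,"tz":0},
  {"tx":-4,"ty":0,"yaw":0,"tz":0},
])

```text
time: 23.22
tool_pos: [580.3, 54.5, 65.5]
ee_rot: [0.658, 0.753, -0.0, -0.0]
force: [-0.7, 1.0, 0.6]
grip_width: 49.9
gripper_force: 0.0
```

>>> apply_moves([
  {"tx":-0.4,"ty":0,"yaw":0,"tz":0},
  {"tx":-0.8,"ty":0,"yaw":0,"tz":0},
  {"tx":-1.2,"ty":0,"yaw":0,"tz":0},
  {"tx":-1.6,"ty":0,"yaw":0,"tz":0},
  {"tx":-2,"ty":0,"yaw":0,"tz":0},
  {"tx":-2.4,"ty":0,"yaw":0,"tz":0},
  {"tx":-2.8,"ty":0,"yaw":0,"tz":0},
  {"tx":-3.2,"ty":0,"yaw":0,"tz":0},
  {"tx":-3.6,"ty":0,"yaw":0,"tz":0},
  {"tx":-4,"ty":0,"yaw":0,"tz":0},
])

```text
time: 24.48
tool_pos: [586.1, 14.6, 65.8]
ee_rot: [0.658, 0.753, 0.0, 0.0]
force: [-0.9, 1.0, 1.8]
grip_width: 50.0
gripper_force: 0.0
```

```bash
python3 - <<'E'
from h import *
s=ctrl.state();p=s['tool_pos']-TO;print(p@TD,p@TL,s['force'],s['moment'])
E
```

```text
20.031486603753642 -0.2930269505223846 [-0.85831538  0.98411945  1.77117503] [0.26697417 0.04208949 0.01009575]
```

>>> apply_moves([
  {"tx":-0.4,"ty":0,"yaw":0,"tz":0},
  {"tx":-0.8,"ty":0,"yaw":0,"tz":0},
  {"tx":-1.2,"ty":0,"yaw":0,"tz":0},
  {"tx":-1.6,"ty":0,"yaw":0,"tz":0},
  {"tx":-2,"ty":0,"yaw":0,"tz":0},
  {"tx":-2.4,"ty":0,"yaw":0,"tz":0},
  {"tx":-2.8,"ty":0,"yaw":0,"tz":0},
  {"tx":-3.1,"ty":0,"yaw":0,"tz":0},
  {"tx":-3.3,"ty":0,"yaw":0,"tz":0},
  {"tx":-3.5,"ty":0,"yaw":0,"tz":0},
])

```text
time: 25.72
tool_pos: [590.7, -19.6, 65.9]
ee_rot: [0.658, 0.753, 0.0, -0.0]
force: [0.1, 3.4, 2.7]
grip_width: 50.2
gripper_force: 0.0
```

>>> apply_moves([
  {"tx":-0.1,"ty":0,"yaw":0,"tz":0},
  {"tx":-0.2,"ty":0,"yaw":0,"tz":0},
  {"tx":-0.3,"ty":0,"yaw":0,"tz":0},
  {"tx":-0.4,"ty":0,"yaw":0,"tz":0},
  {"tx":-0.5,"ty":0,"yaw":0,"tz":0},
  {"tx":-0.6,"ty":0,"yaw":0,"tz":0},
])

```text
time: 26.48
tool_pos: [591.4, -25.6, 65.8]
ee_rot: [0.658, 0.753, 0.0, -0.0]
force: [-0.8, 4.3, 2.9]
grip_width: 50.1
gripper_force: 0.0
```

```bash
python3 - <<'E'
from h import *
s=ctrl.state();p=s['tool_pos']-TO;print(p@TD,p@TL,s['force'],s['moment'])
E
```

```text
60.57274387477044 -0.38850805104584474 [-0.75231751  4.29596497  2.9318999 ] [0.75742339 0.16661631 0.04895249]
```

Friction on the bay floor is now about 4 N. I'll creep on until the stop shows in the force.

>>> apply_moves([
  {"tx":-0.1,"ty":0,"yaw":0,"tz":0},
  {"tx":-0.2,"ty":0,"yaw":0,"tz":0},
  {"tx":-0.3,"ty":0,"yaw":0,"tz":0},
  {"tx":-0.3,"ty":0,"yaw":0,"tz":0},
])

```text
time: 26.98
tool_pos: [591.5, -25.6, 65.9]
ee_rot: [0.657, 0.754, 0.001, -0.002]
force: [-1.5, 7.7, 4.2]
grip_width: 49.7
gripper_force: 0.0
```

>>> apply_moves([
  {"tx":-0.1,"ty":0,"yaw":0,"tz":0},
  {"tx":-0.2,"ty":0,"yaw":0,"tz":0},
  {"tx":-0.2,"ty":0,"yaw":0,"tz":0},
])

```text
time: 27.35
tool_pos: [591.5, -25.6, 65.9]
ee_rot: [0.657, 0.754, 0.001, -0.003]
force: [-3.1, 9.8, 5.6]
grip_width: 50.1
gripper_force: 0.0
```

>>> apply_moves([
  {"tx":-0.15,"ty":0,"yaw":0,"tz":0},
  {"tx":-0.3,"ty":0,"yaw":0,"tz":0},
  {"tx":-0.3,"ty":0,"yaw":0,"tz":0},
])

```text
time: 27.72
tool_pos: [591.4, -25.5, 65.9]
ee_rot: [0.656, 0.754, 0.002, -0.004]
force: [-3.7, 13.9, 7.5]
grip_width: 50.2
gripper_force: 0.0
```

>>> apply_moves([
  {"tx":0.2,"ty":0,"yaw":0,"tz":0},
  {"tx":0.6,"ty":0,"yaw":0,"tz":0},
  {"tx":1.5,"ty":0,"yaw":0,"tz":0},
  {"tx":3.5,"ty":0,"yaw":0,"tz":0},
  {"tx":6,"ty":0,"yaw":0,"tz":0},
  {"tx":8,"ty":0,"yaw":0,"tz":-1},
  {"tx":9,"ty":0,"yaw":0,"tz":-5},
  {"tx":9,"ty":0,"yaw":0,"tz":-10},
  {"tx":9,"ty":0,"yaw":0,"tz":-14},
  {"tx":9,"ty":0,"yaw":0,"tz":-15},
])

```text
time: 28.98
tool_pos: [582.3, 55.6, 218.8]
ee_rot: [0.658, 0.753, 0.002, 0.002]
force: [0.6, -0.7, 0.3]
grip_width: 50.1
gripper_force: 0.0
```

>>> apply_moves([
  {"tx":2,"ty":-1,"yaw":0,"tz":-1},
  {"tx":5,"ty":-3,"yaw":0,"tz":-3},
  {"tx":9,"ty":-6,"yaw":0,"tz":-4},
  {"tx":12,"ty":-9,"yaw":0,"tz":-4},
  {"tx":13,"ty":-11,"yaw":0,"tz":-4},
  {"tx":13,"ty":-12,"yaw":0,"tz":-4},
  {"tx":13,"ty":-12,"yaw":0,"tz":-4},
])

```text
time: 29.85
tool_pos: [443.6, 167.2, 254.9]
ee_rot: [0.658, 0.753, -0.001, -0.0]
force: [0.4, 0.2, -0.6]
grip_width: 49.8
gripper_force: 0.0
```

```bash
python3 - <<'E'
from h import *
np.set_printoptions(precision=1,suppress=True)
c=cap('scene','scene6');b=cap('side','side6')
A=load('scene0')
# colour profile along track centreline at z=130 and 93.5, brown carton vs ply
for nm,cam in(('scene',c),('side',b)):
  for z,y,xs in((130,-30,range(180,240,4)),(130,30,range(180,240,4))):
    uv=proj(cam,[W(x,y,z) for x in xs]); print(nm,z,y,[(x,*map(int,cam['pixels'][int(round(v)),int(round(u))])) for x,(u,v) in zip(xs,uv)])
# lid & tray in new images
for nm,cam,roi in(('scene',c,(130,260,180,290)),('side',b,(250,400,380,500))):
  hsv=cv2.cvtColor(cam['pixels'],cv2.COLOR_RGB2HSV); m=np.zeros((480,640),np.uint8); r=roi
  m[r[0]:r[1],r[2]:r[3]]=(hsv[r[0]:r[1],r[2]:r[3],2]<40)*255
  n,l,st,ct=cv2.connectedComponentsWithStats(m); i=1+np.argmax(st[1:,4]); print(nm,'dark',ct[i],st[i],onz(cam,[ct[i]],105))
  print(proj(cam,[[597,-369,115],[597,-369,5]]))
E
```

```text
scene 130 -30 [(180, 154, 116, 63), (184, 151, 115, 62), (188, 153, 115, 64), (192, 151, 113, 61), (196, 150, 113, 61), (200, 150, 114, 60), (204, 148, 114, 61), (208, 150, 112, 60), (212, 155, 130, 99), (216, 205, 202, 192), (220, 207, 205, 195), (224, 207, 205, 195), (228, 207, 203, 193), (232, 207, 204, 195), (236, 206, 206, 196)]
scene 130 30 [(180, 148, 112, 60), (184, 149, 114, 62), (188, 148, 112, 61), (192, 148, 112, 61), (196, 147, 111, 60), (200, 147, 111, 61), (204, 144, 110, 60), (208, 145, 109, 60), (212, 124, 103, 79), (216, 113, 107, 103), (220, 112, 107, 102), (224, 113, 107, 102), (228, 112, 107, 102), (232, 114, 108, 103), (236, 109, 103, 99)]
side 130 -30 [(180, 127, 91, 52), (184, 125, 91, 51), (188, 124, 89, 52), (192, 125, 89, 52), (196, 124, 89, 52), (200, 120, 82, 46), (204, 125, 89, 51), (208, 124, 88, 51), (212, 134, 95, 54), (216, 92, 65, 34), (220, 37, 26, 14), (224, 36, 25, 10), (228, 56, 52, 42), (232, 61, 60, 50), (236, 48, 40, 31)]
side 130 30 [(180, 131, 93, 55), (184, 124, 90, 51), (188, 124, 88, 50), (192, 123, 88, 51), (196, 121, 85, 49), (200, 119, 84, 48), (204, 114, 80, 47), (208, 118, 83, 47), (212, 125, 88, 50), (216, 65, 44, 24), (220, 33, 23, 13), (224, 24, 15, 3), (228, 183, 171, 160), (232, 199, 191, 180), (236, 170, 164, 156)]
scene dark [225.4 179.6] [218 172  17  16 220] [[ 599.5 -366.   105. ]]
[[224.7 176.3]
 [230.1 201.5]]
side dark [436.1 312.1] [388 297  69  37 776] [[ 583.6 -365.5  105. ]]
[[442.9 306.1]
 [435.4 342.8]]
```

```bash
python3 -c "
from h import *
print(ctrl.finish_job())"
```

```text
the job is handed in; nothing more can be done
None
```

The jar stands upright in the large tray, the carton is square in the bay against the end stop, the gripper is clear of everything, and the job was handed in at about 30 s; no verdict came back. That the carton is fully home rests on the push force climbing to about 14 N without movement and on the two fixed views agreeing to a few mm.

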